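# Press the circuit board with three clicks and hold the lever

## Robot

A 6-joint arm with a two-finger parallel gripper is mounted at the origin on the work surface. World frame = base frame: x ahead of the robot, y to its left, z up, the work surface at z = 0. Lengths are in mm, angles in degrees, forces in N, time in s.
With the tool pointing down it reaches from about 325 to 775 mm from the base axis. Payload 5.5 kg.
Tool frame: the origin (TCP) lies at the very end of the fingers, on their centre line; the grasp point (between the pads) lies 19 mm behind it; z points along the fingers, y is the direction in which the jaws open and shut (so a half turn about z gives the same grasp; the last joint's range is limited). The gripper opens to 85 mm and grips with 20 to 120 N. Pads are 22 mm wide; open, the fingers measure 114 mm over their backs; the gripper's body (76 mm by 85 mm) begins 54 mm behind the grasp point. The pads swing forward as they close: fully open they stand 13 mm farther back than shut.
Start: joints at [-3.249, 5.22, 70.514, -0, 104.267, -3.249], TCP at [600.014, -0.003, 231.275] pointing down, gripper open.
Joint ranges: [-164.24, 164.24], [-49.07, 125.15], [9.68, 141.18], [-86.29, 266.29], [3.28, 154.24], [-151.56, 151.56]. Speed limits (degrees/s): [147.25, 147.25, 172.46, 180, 180, 180].

## Interface

Orientations are given as [roll, pitch, yaw] about the fixed x, y, z axes, in that order (R = Rz(yaw) Ry(pitch) Rx(roll)).
In Python, from bench import get_obs, grab_frame, order gives the robot as it stands.
- The arm moves only by the tool step_arm, never from a script. Its argument "steps" is a list of rows, each an object with "dp": the shift along the world's x, y, z in cm, a list of three; "yaw": the turn about the world's z in rad. In form: [{"dp": [dx, dy, dz], "yaw": yaw}, ...]. A call has exactly 10 rows; each row is the pose to reach, as a shift and turn from the pose commanded when the call began; what a row does not reach only later rows make up. A row lasts 1/10 s, in which the tool goes at most 50 mm and 8.59 degrees, less where a joint would pass 70% of its speed; a pose out of reach is approached as far as the arm can. A call with a gripper value outside its range is refused whole. "gripper" is the finger opening in cm, from 0 to 8.54, set as the call begins (left out, the last holds). The fingers move at their own pace and stop on an object; the grip force is fixed at half the most. Time passes only in rows, so rows that repeat a pose let the fingers close, or fill a call up. It gives the time, the measured TCP pose, the force and the opening at its end, in the units of the state.
- get_obs(): the state, without advancing time (a new reading comes with each control period).
- grab_frame(name): name is "scene" or "side" or "wrist"; returns a dict with "color" (480x640x3 uint8, blue, green, red), "fx", "fy", "cx", "cy" (pixels), "k1" (the pictures are not rectified: a ray, as slopes to the right and down, at radius r is drawn at 1 + k1 r^2 times it, then the intrinsics apply), "extrinsics" (4x4, takes a point from world to camera coordinates); the wrist camera has in their place "mount" (4x4, takes a point from camera to tool coordinates, whose origin is the TCP and whose axes are the flange's). Camera axes: x right, y up, looking along -z (the intrinsics and any distortion apply to the point x, -y, -z); pixel columns grow to the right and rows downward; lengths in mm; the calibration is good to about 2 mm. A picture is of the moment at which its call begins: read the wrist's pose just before it. There is no depth.
- order.job_done(): hands the job in, once; it reports no verdict.
The state is a dict: "time": time; "qpos": joint angles; "qd": joint speeds; "tau": joint torques, N m; "tool_pos": TCP position; "tcp_rot": TCP orientation; "ft_force": force on the tool from outside, world axes, zero at the start; "wrist_torque": the same for the moment, N m; "opening": finger opening in mm.
Only numpy, scipy, OpenCV 4.12 (cv2) and the standard library are available. Lean on these libraries where they do the work, as an engineer would, in place of code of your own. Each camera call takes 0.05 s, during which the arm holds its last target. There are 200 camera calls.

## Task

In the board press, slide the black pallet with the green circuit board by its upright tab along the channel, under the overhanging arm, until it is fully home against the end stop. Then take the black knob of the press's lever and turn the lever counter-clockwise (seen from above) exactly three clicks, never as far as a fourth, and finish still holding the lever there, since it springs back when let go. Leave the other things on the bench alone.

Things in the scene. Friction and masses are not known exactly. Their poses are not given: they have to be found in the camera images.
- press: fixed board press: aluminium base 12 mm thick, 130 mm wide (its x), y = -250 to +75 mm, with a channel along its y. Origin on the table, under the foot and the lever's pivot, on the channel's centre line; z up, +y along the channel towards the end stop. Rails: inner faces at x = -44 and +44 mm, tops 26 mm up. A grey post at x = +61 to +87 mm carries the overhanging arm
- end_stop (a point): middle of the end stop's face that the pallet meets, at y = +60 mm of the press; the steel stop is 104 mm wide, its top 30 mm above the table
- overhang (a point): point on the top face of the grey overhanging arm, on the lever's pivot axis, straight above the press's origin, 70 mm above the table. The arm is 12 mm thick (underside 58 mm up) and covers x = -22 to +87, y = -20 to +20 mm of the press. On it stands a small dark pawl housing at x = +56 to +76 mm, up to 86 mm
- plate (a point): middle of the pallet: a loose black plate 84 (x) x 180 (y) x 8 mm, about 0.35 kg, lying in the channel on the 12 mm base with 2 mm of play at either side; axes parallel to the press's. This point is 16 mm above the table, 90 mm behind the pallet's leading edge; home against the stop it is at y = -30 mm of the press
- board (a point): centre of the foot's landing place on top of the green board (68 x 100 mm) that is fixed on the pallet; 22 mm above the table, 60 mm behind the pallet's leading edge. When the pallet is home this point lies straight above the press's origin, under the foot; it starts 60 to 110 mm short of it. Parts on the board stand up to 4 mm high
- tab (a point): middle of the pallet's upright aluminium tab, by which to move it: 12 mm thick along the press's x, 26 mm long along y, from 20 to 62 mm above the table (this point 41 mm). It is 105 mm behind board (towards the press's -y); with the pallet home it lies at y = -105 mm of the press
- pivot (a point): top of the lever's pivot, on its vertical axis through the press's origin, 96 mm above the table. Below it a steel pin wheel of 37 mm radius (72 to 82 mm up); the lever's bar, 14 mm wide, top 92 mm up, runs out to the knob
- knob: upright round black knob at the lever's end, 18 mm across, spinning freely on its pin; from 95 to 139 mm above the table, origin in its middle at 117 mm. It travels on a circle of 100 mm radius about the vertical axis through the press's origin; in the press's frame it stands at the angle 50 degrees + the lever's joint value, counted from +x towards +y
- lever (a joint): lever angle (rad), growing counter-clockwise from above; 0 rear stop, 1.32 front stop. Starts at 0 to 0.18, before any click, held by friction. A sprung pawl snaps over pins at 0.35, 0.60, 0.85, 1.10 (clicks 1 to 4); hollows between at 0.475, 0.725, 0.975, 1.225. The knob resists by 3 to 5 N more just before a pin than just after it, up to about 8 N at the third
- foot: round black rubber foot, 24 mm across, 8 mm thick, under the arm; origin at the centre of its underside, 35.5 mm above the table with the lever at 0, going down 28 mm per rad of lever. A preloaded spring carries it: it meets the board at lever 0.48 rad, then presses with 14 N, rising to about 24 N at 0.975 rad; so the lever springs back from the third click when let go
- flux_bottle: bystander, leave alone: small closed bottle, 36 mm across, 70 mm tall; origin under its centre
- marker: bystander, leave alone: white marker pen lying down, 140 mm long, 17 mm thick; origin under its middle
- pen_cap: bystander, leave alone: white pen cap standing up, 16 mm across, 22 mm tall; origin under its centre
- solder_spool: bystander, leave alone: grey spool, 60 mm across, 40 mm tall; origin under its centre
- brush: bystander, leave alone: small brush lying down, 160 mm long; origin on the table under it
- tip_cleaner: bystander, leave alone: dark round tin with a brass-coloured filling, 72 mm across, 50 mm tall; origin under its centre
- screwdriver: bystander, leave alone: screwdriver lying down, 170 mm long; origin on the table under it
Not all that is in view belongs to the job. Leave any brown or orange look-alike of the part that bears plate alone.

How it is judged:
By the outcome, as a careful person would: the job done as asked, in the order asked, and still so for the second after the job is handed in, while the arm keeps its last pose, push and grip.
It also fails if it takes over 54 s, if anything falls off the work surface, if the arm or the gripper's body presses on something with over 40 N, if the wrist force passes 120 N, or if a joint passes its speed limit or range.

## Working session

There is one attempt and no reset: what is moved stays moved. The work goes in short steps, Python scripts to look and compute and a tool call to move; the robot and the scene stay as the last step left them, time stands still between calls to the robot, and variables do not carry over. Pictures are saved under pics/ and viewed, about 8 in all and at most 12, crops included, and the job is handed in when it is done.

Besides the shell and the picture viewer there is one more tool, called after "Call:" as a command line: name --argument value ..., lists and objects as JSON in quotes. step_arm: Moves the arm, as the interface text tells. Its arguments: {"type":"object","properties":{"steps":{"type":"array","items":{"type":"object","properties":{"dp":{"type":"array","items":{"type":"number"}},"yaw":{"type":"number"}}}},"gripper":{"type":"number"}},"required":["steps"]}

```bash
mkdir -p pics; ls
cat > h.py <<'E'
import numpy as np, cv2
from bench import get_obs, grab_frame, order
from scipy.spatial.transform import Rotation as R
def cam(f,o=None):
    if 'extrinsics' in f: return np.linalg.inv(np.array(f['extrinsics']))
    T=np.eye(4); T[:3,:3]=R.from_euler('xyz',o['tcp_rot'],degrees=True).as_matrix(); T[:3,3]=o['tool_pos']
    return T@np.array(f['mount'])
def ray(f,C,u,v):
    d=np.array([(u-f['cx'])/f['fx'],(v-f['cy'])/f['fy']]); s=d.copy()
    for _ in range(20): s=d/(1+f['k1']*(s@s))
    w=C[:3,:3]@np.array([s[0],-s[1],-1]); return C[:3,3],w
def onz(f,C,u,v,z):
    p,w=ray(f,C,u,v); return (p+w*(z-p[2])/w[2]).round(1)
def proj(f,C,P):
    q=np.linalg.inv(C)@np.append(P,1); s=np.array([q[0],-q[1]])/-q[2]; s=s*(1+f['k1']*(s@s))
    return np.array([s[0]*f['fx']+f['cx'],s[1]*f['fy']+f['cy']]).round(1)
E
python3 - <<'E'
from h import *
import pickle
o=get_obs();print(o)
F={n:grab_frame(n) for n in('scene','side','wrist')}
pickle.dump((o,F),open('f0.pkl','wb'))
for n in F: cv2.imwrite(f'pics/{n}0.png',F[n]['color']); print(n,cam(F[n],o).round(2).tolist(),F[n]['k1'],F[n]['fx'])
E
```

```text
pics
{'time': 0.0, 'qpos': array([-3.24846544e+00,  5.26595633e+00,  7.05827937e+01,  8.97938644e-04,
        1.04267370e+02, -3.24795339e+00]), 'qd': array([ 0.02726827, -0.02646029,  0.14219211,  0.01310457, -0.06577772,
        0.08857723]), 'tau': array([ 1.92109423e-03, -4.58737707e+01, -4.18019521e+01,  2.08830479e-04,
        1.19483890e-02, -1.60596358e-05]), 'tool_pos': array([5.99713157e+02, 2.18355843e-02, 2.30112108e+02]), 'tcp_rot': array([-1.79884116e+02, -7.44832062e-03,  8.99997008e+01]), 'ft_force': array([-0.25584096, -0.73738274, -0.85927177]), 'wrist_torque': array([ 0.01151258, -0.03345794,  0.0055531 ]), 'opening': 85.53748561549185}
scene [[0.77, -0.42, 0.48, 1183.1], [0.63, 0.51, -0.58, -834.58], [-0.0, 0.75, 0.66, 1025.59], [0.0, 0.0, 0.0, 1.0]] -0.05915210273860289 507.2365956904323
side [[-0.8, 0.45, -0.4, 36.91], [-0.6, -0.58, 0.55, 642.66], [0.01, 0.68, 0.73, 964.34], [0.0, 0.0, 0.0, 1.0]] 0.016233813814816155 470.4259723591363
wrist [[1.0, 0.0, 0.0, 599.3], [-0.0, 0.95, 0.32, 84.44], [-0.0, -0.32, 0.95, 373.51], [0.0, 0.0, 0.0, 1.0]] 0.010238988927981323 361.06634927792544
```

View pics/scene0.png

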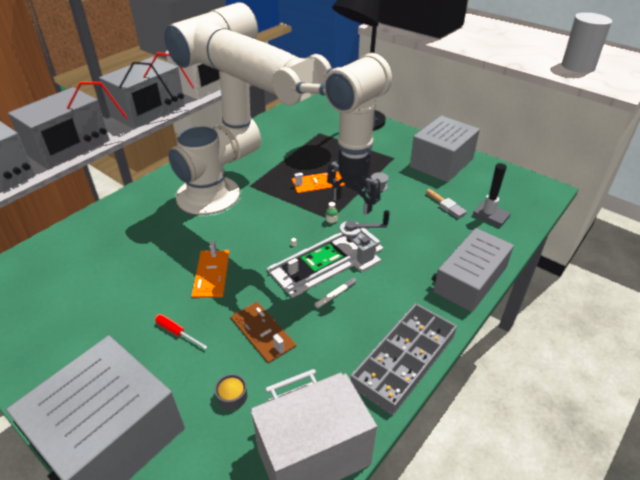

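View pics/side0.png

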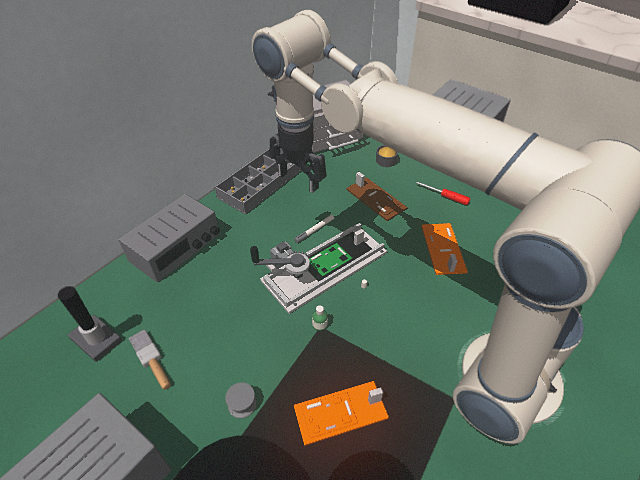

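Scene view: the press is near (325,260), the tab near (292,268), the pivot near (350,228) and the knob near (386,217). Side view: the tab is near (359,238), the pivot near (298,262) and the knob near (254,253). I'll enlarge both views together.

Run:
```python
from h import *
import pickle
o,F=pickle.load(open('f0.pkl','rb'))
a=cv2.resize(F['scene']['color'][190:310,255:415],None,fx=5,fy=5,interpolation=3)[:, :]
b=cv2.resize(F['side']['color'][210:320,240:400],None,fx=5,fy=5,interpolation=3)
a=cv2.resize(a,(400,300));
cv2.imwrite('pics/c1.png',cv2.resize(F['scene']['color'][190:310,255:415],None,fx=5,fy=5,interpolation=3))
cv2.imwrite('pics/c2.png',cv2.resize(F['side']['color'][210:320,240:400],None,fx=5,fy=5,interpolation=3))
```

```text
(no output)
```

View pics/c1.png

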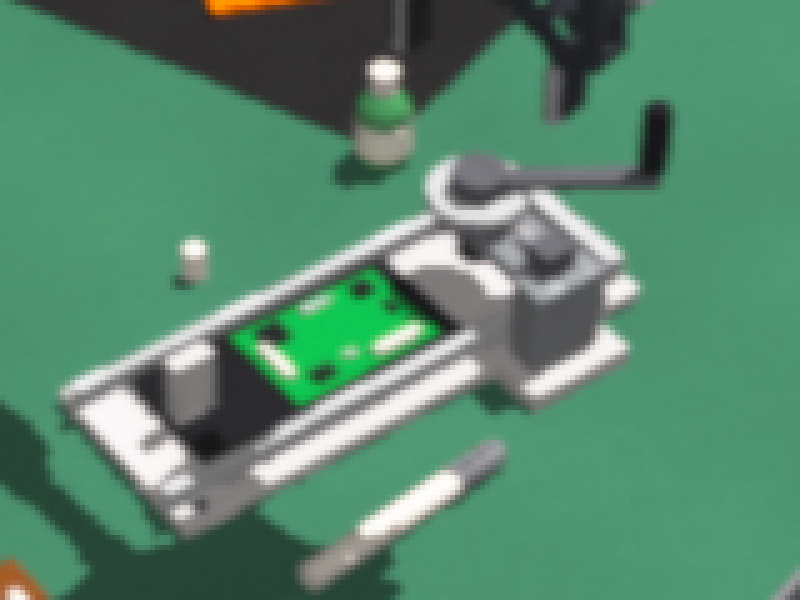

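View pics/c2.png

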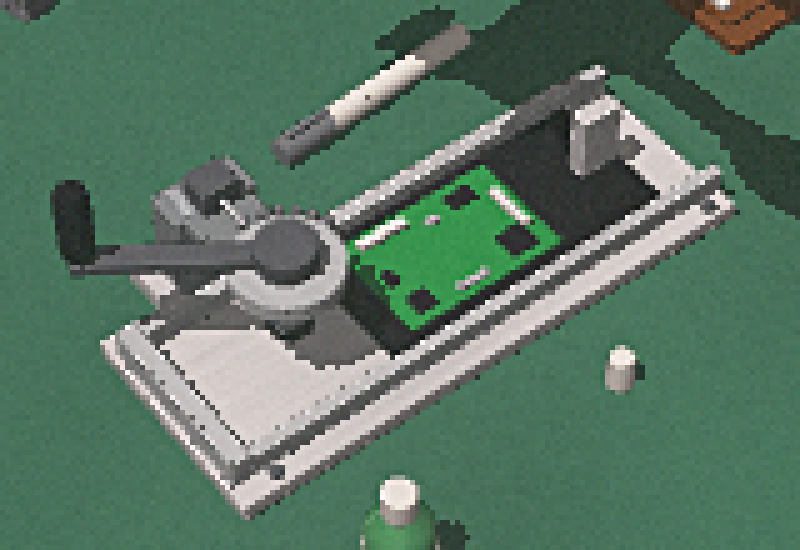

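c1: pivot top (482,170), knob (657,143), tab top (192,357). c2: pivot top (289,243), knob (73,221), tab top (596,113), base corners (735,210), (247,515) and (103,345). Next I'll triangulate these.

Run:
```python
from h import *
import pickle
o,F=pickle.load(open('f0.pkl','rb'))
s,d=F['scene'],F['side'];S,D=cam(s),cam(d)
def tri(a,b):
    p,u=ray(s,S,255+a[0]/5,190+a[1]/5);q,v=ray(d,D,240+b[0]/5,210+b[1]/5)
    k=np.linalg.lstsq(np.c_[u,-v],q-p,rcond=None)[0];A=p+k[0]*u;B=q+k[1]*v
    return ((A+B)/2).round(1),np.linalg.norm(A-B).round(1)
print('pivot',tri((482,168),(289,243)),onz(s,S,255+482/5,190+168/5,96),onz(d,D,240+289/5,210+243/5,96))
print('knob',tri((657,143),(73,221)))
print('tab',tri((192,357),(596,113)))
for p in((735,210),(247,515),(103,345)): print(onz(d,D,240+p[0]/5,210+p[1]/5,6))
print('pencap',onz(d,D,240+621/5,210+355/5,22),'bottle',onz(d,D,240+400/5,210+490/5,70),'tab',onz(d,D,240+596/5,210+113/5,62))
print('pallet corners',[onz(d,D,240+p[0]/5,210+p[1]/5,20) for p in((395,350),(658,190))])
print('green corners',[onz(d,D,240+p[0]/5,210+p[1]/5,22) for p in((485,168),(562,235),(412,330))])
```

```text
pivot (array([537.5,  88.8,  94.5]), np.float64(4.5)) [540.3  88.8  96. ] [534.7  88.5  96. ]
knob (array([615.8, 152.4, 113.1]), np.float64(1.1))
tab (array([ 486.6, -105.5,   58.1]), np.float64(2.6))
[ 410.2 -135.8    6. ]
[491.6 176.9   6. ]
[617.7 142.8   6. ]
pencap [397.1  -4.4  22. ] bottle [414.9 154.9  70. ] tab [ 483.7 -103.2   62. ]
pallet corners [array([490.3,  62. ,  20. ]), array([ 445.3, -111.1,   20. ])]
green corners [array([527.5, -65.1,  22. ]), array([466.9, -51.5,  22. ]), array([490.5,  47.7,  22. ])]
```

Call:
step_arm --steps '[{"dp":[-1,-1,-1],"yaw":-0.03},{"dp":[-2.5,-2.3,-2.3],"yaw":-0.06},{"dp":[-4.5,-4,-4],"yaw":-0.1},{"dp":[-6.5,-6,-6],"yaw":-0.15},{"dp":[-8.5,-8,-8],"yaw":-0.2},{"dp":[-10,-9.5,-9.5],"yaw":-0.23},{"dp":[-11,-10.2,-10],"yaw":-0.255},{"dp":[-11.4,-10.5,-10],"yaw":-0.255},{"dp":[-11.4,-10.5,-10],"yaw":-0.255},{"dp":[-11.4,-10.5,-10],"yaw":-0.255}]' --gripper 5

```text
time: 1.15
tool_pos: [487.0, -104.7, 132.5]
tcp_rot: [179.9, -0.0, 75.4]
ft_force: [0.5, 1.3, -0.3]
opening: 50.0
```

Run:
```python
from h import *
import pickle
o=get_obs();f=grab_frame('wrist');pickle.dump((o,f),open('f1.pkl','wb'))
print(o['tool_pos'],o['tcp_rot'],o['ft_force'],o['opening'])
C=cam(f,o); print(proj(f,C,[485,-104.5,62]),proj(f,C,[537.5,88.8,96]))
cv2.imwrite('pics/w1.png',f['color'])
```

```text
[ 486.98515808 -104.67932987  132.52594731] [ 1.79877571e+02 -1.74134293e-02  7.54434377e+01] [ 0.47113008  1.25833209 -0.2538944 ] 49.960410185754775
[314.1 257.1] [ 318.5 -223.9]
```

View pics/w1.png

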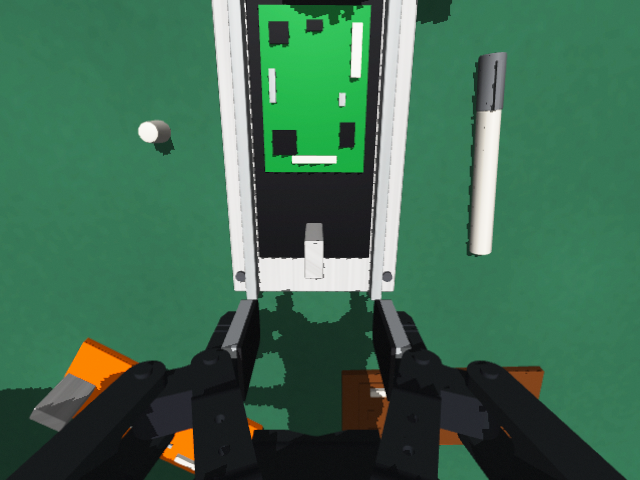

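Wrist view: the tab's top face is centred near (314,259), the green board is straight ahead along column 315, and the fingers straddle the tab's column. The cap is at (150,131) and the marker at (485,150), both clear.

Run:
```python
from h import *
import pickle
o,f=pickle.load(open('f1.pkl','rb'));C=cam(f,o)
t=onz(f,C,314,259,62);a,b,c,d=[onz(f,C,*p,22) for p in((259.5,5),(370.5,5),(265,172),(367,172))]
m1,m2=(a+b)/2,(c+d)/2
print(t,m1,m2,np.degrees(np.arctan2(*(m1-m2)[1::-1])))
# base edges outer tops z12: bottom corners
l,r=onz(f,C,235,290,12),onz(f,C,394,291,12);print(l,r,np.degrees(np.arctan2(*(r-l)[1::-1])))
y=np.array([.252,.968,0]);print('origin from corners',(l+r)/2+250*y)
```

```text
[ 484.6 -105.7   62. ] [523.1  38.7  22. ] [498.4 -58.4  22. ] 75.7279727621969
[ 410.6 -135.    12. ] [ 535.1 -168.5   12. ] -15.060235850819174
origin from corners [535.85  90.25  12.  ]
```

Call:
step_arm --steps '[{"dp":[-0.24,-0.1,-1.5],"yaw":0},{"dp":[-0.24,-0.1,-3.5],"yaw":0},{"dp":[-0.24,-0.1,-5.5],"yaw":0},{"dp":[-0.24,-0.1,-7.5],"yaw":0},{"dp":[-0.24,-0.1,-9],"yaw":0},{"dp":[-0.24,-0.1,-9.8],"yaw":0},{"dp":[-0.24,-0.1,-10.1],"yaw":0},{"dp":[-0.24,-0.1,-10.1],"yaw":0},{"dp":[-0.24,-0.1,-10.1],"yaw":0},{"dp":[-0.24,-0.1,-10.1],"yaw":0}]'

```text
time: 2.2
tool_pos: [484.3, -106.2, 31.3]
tcp_rot: [179.9, 0.0, 75.4]
ft_force: [0.7, 0.0, 0.2]
opening: 50.1
```

Call:
step_arm --steps '[{"dp":[0,0,0],"yaw":0},{"dp":[0,0,0],"yaw":0},{"dp":[0,0,0],"yaw":0},{"dp":[0,0,0],"yaw":0},{"dp":[0,0,0],"yaw":0},{"dp":[0,0,0],"yaw":0},{"dp":[0,0,0],"yaw":0},{"dp":[0,0,0],"yaw":0},{"dp":[0,0,0],"yaw":0},{"dp":[0,0,0],"yaw":0}]' --gripper 0

```text
time: 3.2
tool_pos: [483.9, -106.2, 30.7]
tcp_rot: [179.9, 0.0, 75.4]
ft_force: [0.6, -0.4, 4.3]
opening: 11.1
```

Call:
step_arm --steps '[{"dp":[0.13,0.48,0],"yaw":0},{"dp":[0.36,1.35,0],"yaw":0},{"dp":[0.64,2.42,0],"yaw":0},{"dp":[0.92,3.48,0],"yaw":0},{"dp":[1.2,4.55,0],"yaw":0},{"dp":[1.48,5.61,0],"yaw":0},{"dp":[1.76,6.67,0],"yaw":0},{"dp":[2.0,7.54,0],"yaw":0},{"dp":[2.14,8.12,0],"yaw":0},{"dp":[2.17,8.22,0],"yaw":0}]'

```text
time: 4.2
tool_pos: [505.4, -24.6, 30.8]
tcp_rot: [180.0, 0.1, 75.4]
ft_force: [-2.4, -6.5, 6.4]
opening: 11.2
```

Call:
step_arm --steps '[{"dp":[0.03,0.1,0],"yaw":0},{"dp":[0.06,0.23,0],"yaw":0},{"dp":[0.1,0.37,0],"yaw":0},{"dp":[0.13,0.5,0],"yaw":0},{"dp":[0.16,0.62,0],"yaw":0},{"dp":[0.2,0.75,0],"yaw":0},{"dp":[0.22,0.84,0],"yaw":0},{"dp":[0.24,0.92,0],"yaw":0},{"dp":[0.25,0.97,0],"yaw":0},{"dp":[0.26,0.97,0],"yaw":0}]'

```text
time: 5.2
tool_pos: [507.8, -15.4, 30.8]
tcp_rot: [180.0, 0.1, 75.3]
ft_force: [-2.0, -5.0, 6.4]
opening: 11.4
```

Call:
step_arm --steps '[{"dp":[0.02,0.06,0],"yaw":0},{"dp":[0.03,0.12,0],"yaw":0},{"dp":[0.05,0.18,0],"yaw":0},{"dp":[0.06,0.24,0],"yaw":0},{"dp":[0.08,0.29,0],"yaw":0},{"dp":[0.09,0.34,0],"yaw":0},{"dp":[0.1,0.39,0],"yaw":0},{"dp":[0.1,0.39,0],"yaw":0},{"dp":[0.1,0.39,0],"yaw":0},{"dp":[0.1,0.39,0],"yaw":0}]'

```text
time: 6.2
tool_pos: [508.7, -12.5, 30.8]
tcp_rot: [180.0, 0.2, 75.3]
ft_force: [-3.0, -9.2, 6.6]
opening: 11.0
```

Call:
step_arm --steps '[{"dp":[0.02,0.06,0],"yaw":0},{"dp":[0.03,0.12,0],"yaw":0},{"dp":[0.05,0.18,0],"yaw":0},{"dp":[0.06,0.24,0],"yaw":0},{"dp":[0.08,0.29,0],"yaw":0},{"dp":[0.08,0.29,0],"yaw":0},{"dp":[0.08,0.29,0],"yaw":0},{"dp":[0.08,0.29,0],"yaw":0},{"dp":[0.08,0.29,0],"yaw":0},{"dp":[0.08,0.29,0],"yaw":0}]'

```text
time: 7.2
tool_pos: [508.8, -12.5, 30.8]
tcp_rot: [180.0, 0.5, 75.2]
ft_force: [-6.0, -19.5, 8.3]
opening: 11.2
```

Call:
step_arm --steps '[{"dp":[-0.02,-0.1,0],"yaw":0},{"dp":[-0.05,-0.2,0],"yaw":0},{"dp":[-0.08,-0.3,0],"yaw":0},{"dp":[-0.08,-0.3,0],"yaw":0},{"dp":[-0.08,-0.3,0],"yaw":0},{"dp":[-0.08,-0.3,0],"yaw":0},{"dp":[-0.08,-0.3,0],"yaw":0},{"dp":[-0.08,-0.3,0],"yaw":0},{"dp":[-0.08,-0.3,0],"yaw":0},{"dp":[-0.08,-0.3,0],"yaw":0}]'

```text
time: 8.2
tool_pos: [508.8, -12.4, 30.8]
tcp_rot: [179.9, 0.2, 75.3]
ft_force: [-1.7, -9.5, 6.0]
opening: 11.3
```

Call:
step_arm --steps '[{"dp":[0,0,0],"yaw":0},{"dp":[0,0,0],"yaw":0},{"dp":[0,0,0],"yaw":0},{"dp":[0,0,0],"yaw":0},{"dp":[0,0,0],"yaw":0},{"dp":[0,0,0],"yaw":0},{"dp":[0,0,0],"yaw":0},{"dp":[0,0,0],"yaw":0},{"dp":[0,0,0],"yaw":0},{"dp":[0,0,0],"yaw":0}]' --gripper 5

```text
time: 9.2
tool_pos: [508.9, -10.3, 30.3]
tcp_rot: [180.0, 0.0, 75.4]
ft_force: [0.2, -0.4, -0.1]
opening: 49.7
```

Call:
step_arm --steps '[{"dp":[0,0,2],"yaw":0},{"dp":[0,0,5],"yaw":0},{"dp":[0,0,8],"yaw":0},{"dp":[0,0,11],"yaw":0},{"dp":[0,0,14],"yaw":0},{"dp":[0,0,16],"yaw":0},{"dp":[0,0,17],"yaw":0},{"dp":[0,0,17],"yaw":0},{"dp":[0,0,17],"yaw":0},{"dp":[0,0,17],"yaw":0}]'

```text
time: 10.2
tool_pos: [508.3, -10.3, 198.4]
tcp_rot: [-179.8, 0.0, 75.4]
ft_force: [0.1, 0.4, 0.2]
opening: 50.1
```

Run:
```python
from h import *
import pickle
o=get_obs();f=grab_frame('wrist');pickle.dump((o,f),open('f2.pkl','wb'))
print(o['tool_pos'],o['tcp_rot'],o['ft_force'],o['opening'])
C=cam(f,o); print(proj(f,C,[536.5,89.3,96]),proj(f,C,[509.5,-12.2,62]))
cv2.imwrite('pics/w2.png',f['color'])
```

```text
[508.32501481 -10.27295656 198.37772864] [-1.79833418e+02  2.93364536e-02  7.53895293e+01] [0.10142431 0.35223892 0.19138971] 50.125886919524724
[321.2  83.8] [319.6 228.5]
```

View pics/w2.png

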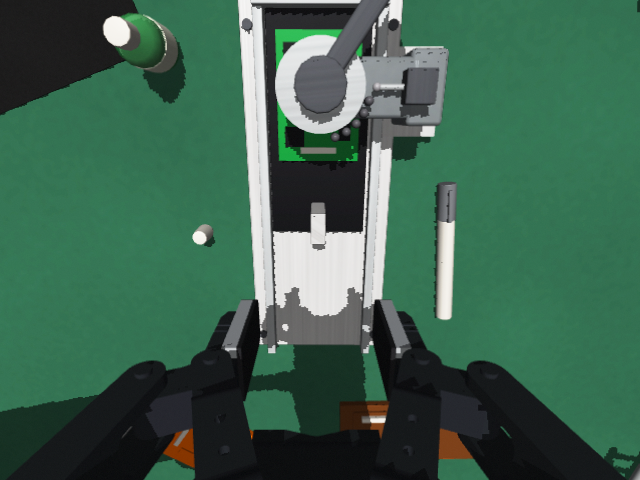

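Wrist view: the pallet is up under the arm, with the tab top near (318,231), the pivot cap near (320.5,83.5) and the lever bar pointing up and right. The knob is out of frame. I'll check the pivot-to-tab distance, then go above the knob.

Run:
```python
from h import *
import pickle
o,f=pickle.load(open('f2.pkl','rb'));C=cam(f,o)
p=onz(f,C,320.5,83.5,96);t=onz(f,C,318,231,62);print(p,t,(p-t)[:2]@np.array([.2554,.9668]))
o0=np.array([536.5,89.3])
for q in(.065,.475,.725,.975):
    a=np.radians(50-14.8)+q;print(q,np.degrees(a).round(1),(o0+100*np.array([np.cos(a),np.sin(a)])).round(1))
# knob: angle of bar seen
b=onz(f,C,368,12,92);print(b,np.degrees(np.arctan2(*(b[:2]-p[:2])[::-1])))
```

```text
[536.1  89.6  96. ] [507.7 -13.9  62. ] 107.31716000000002
0.065 38.9 [614.3 152.1]
0.475 62.4 [582.8 177.9]
0.725 76.7 [559.4 186.6]
0.975 91.1 [534.6 189.3]
[573.5 120.6  92. ] 39.654554627232926
```

Call:
step_arm --steps '[{"dp":[0.5,0.8,0],"yaw":-0.03},{"dp":[1.5,2.4,0],"yaw":-0.06},{"dp":[3,4.6,0],"yaw":-0.1},{"dp":[4.7,7.2,-0.5],"yaw":-0.16},{"dp":[6.4,9.8,-1],"yaw":-0.22},{"dp":[8,12.3,-1.5],"yaw":-0.28},{"dp":[9.4,14.5,-2],"yaw":-0.32},{"dp":[10.2,15.8,-2.5],"yaw":-0.35},{"dp":[10.5,16.2,-2.5],"yaw":-0.35},{"dp":[10.5,16.2,-2.5],"yaw":-0.35}]'

```text
time: 11.25
tool_pos: [613.6, 151.9, 174.1]
tcp_rot: [-179.9, 0.1, 55.4]
ft_force: [-0.2, 0.4, 0.1]
opening: 50.1
```

Run:
```python
from h import *
import pickle
o=get_obs();f=grab_frame('wrist');g=grab_frame('side');pickle.dump((o,f,g),open('f3.pkl','wb'))
print(o['tool_pos'],o['tcp_rot'],o['ft_force'],o['opening'])
C=cam(f,o); print(proj(f,C,[614.3,152.1,139]))
b=cv2.resize(g['color'][210:330,240:400],None,fx=2.5,fy=2.5,interpolation=3)
im=np.zeros((480,800,3),np.uint8);im[:,:400]=f['color'][:,120:520];im[:300,400:]=b
cv2.imwrite('pics/w3.png',im)
```

```text
[613.63754916 151.91088846 174.08313309] [-1.79922247e+02  9.26104369e-02  5.54261415e+01] [-0.20045073  0.39012619  0.09976344] 50.1452210971328
[318.9 279. ]
```

View pics/w3.png

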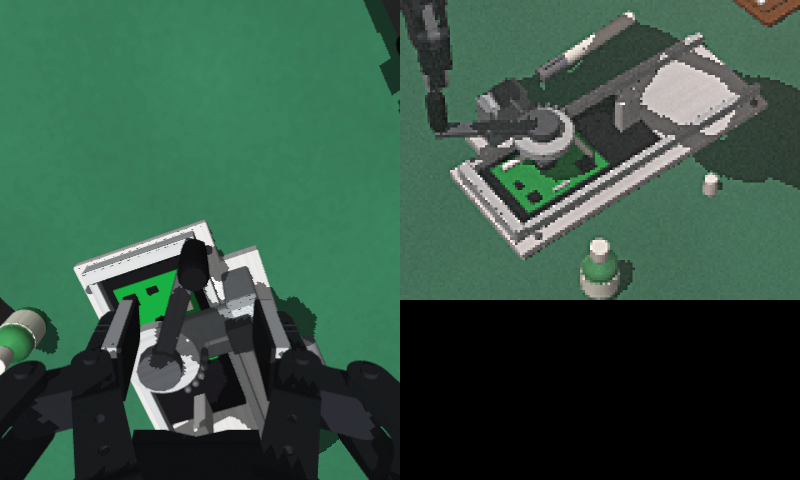

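Wrist half: the knob top is near (311,279) in full-frame pixels, between the open fingers. Side half: the pallet's leading edge is flush with the end stop.

Run:
```python
from h import *
import pickle
o,f,g=pickle.load(open('f3.pkl','rb'));C=cam(f,o)
m=(cv2.cvtColor(f['color'],cv2.COLOR_BGR2GRAY)[225:305,285:345]<45).astype(np.uint8)
n,l,s,c=cv2.connectedComponentsWithStats(m);print(s+[285,225,0,0,0])
for u,v in((311,279),(311,281)): 
    k=onz(f,C,u,v,139);d=k[:2]-[536.4,89.4];print(k,np.linalg.norm(d),np.radians(np.degrees(np.arctan2(d[1],d[0]))+14.8-50))
G=cam(g)
for u,v in((480,165),(520,232)):pass
```

```text
[[ 285  225   60   80 2774]
 [ 285  239   47   66 2001]
 [ 338  250    6    6   22]
 [ 342  276    1    3    3]]
[610.8 154.5 139. ] 98.86035605843222 0.10447410291962073
[610.1 153.5 139. ] 97.6754831060487 0.10148846217146561
```

Call:
step_arm --steps '[{"dp":[-0.2,0.28,-0.3],"yaw":0},{"dp":[-0.2,0.28,-1],"yaw":0},{"dp":[-0.2,0.28,-2.2],"yaw":0},{"dp":[-0.2,0.28,-3.5],"yaw":0},{"dp":[-0.2,0.28,-4.8],"yaw":0},{"dp":[-0.2,0.28,-6],"yaw":0},{"dp":[-0.2,0.28,-6.9],"yaw":0},{"dp":[-0.2,0.28,-7.2],"yaw":0},{"dp":[-0.2,0.28,-7.2],"yaw":0},{"dp":[-0.2,0.28,-7.2],"yaw":0}]'

```text
time: 12.35
tool_pos: [612.2, 154.6, 103.9]
tcp_rot: [180.0, -0.0, 55.3]
ft_force: [-0.3, -0.3, -0.4]
opening: 50.2
```

Call:
step_arm --steps '[{"dp":[0,0,0],"yaw":0},{"dp":[0,0,0],"yaw":0},{"dp":[0,0,0],"yaw":0},{"dp":[0,0,0],"yaw":0},{"dp":[0,0,0],"yaw":0},{"dp":[0,0,0],"yaw":0},{"dp":[0,0,0],"yaw":0},{"dp":[0,0,0],"yaw":0},{"dp":[0,0,0],"yaw":0},{"dp":[0,0,0],"yaw":0}]' --gripper 0

```text
time: 13.35
tool_pos: [612.3, 154.7, 103.8]
tcp_rot: [180.0, -0.1, 55.3]
ft_force: [1.6, 1.9, 5.5]
opening: 16.2
```

Call:
step_arm --steps '[{"dp":[-0.26,0.29,0],"yaw":0.02},{"dp":[-0.62,0.66,0],"yaw":0.04},{"dp":[-1.01,1.02,0],"yaw":0.06},{"dp":[-1.41,1.35,0],"yaw":0.08},{"dp":[-1.83,1.66,0],"yaw":0.1},{"dp":[-2.27,1.95,0],"yaw":0.12},{"dp":[-2.65,2.17,0],"yaw":0.14},{"dp":[-2.94,2.33,0],"yaw":0.15},{"dp":[-2.94,2.33,0],"yaw":0.15},{"dp":[-2.94,2.33,0],"yaw":0.15}]'

```text
time: 14.35
tool_pos: [582.3, 178.1, 103.7]
tcp_rot: [180.0, -0.0, 64.0]
ft_force: [1.3, 0.9, 5.9]
opening: 15.7
```

Call:
step_arm --steps '[{"dp":[-0.2,0.1,0],"yaw":0.01},{"dp":[-0.4,0.2,0],"yaw":0.02},{"dp":[-0.72,0.35,0],"yaw":0.04},{"dp":[-1.05,0.48,0],"yaw":0.06},{"dp":[-1.37,0.6,0],"yaw":0.08},{"dp":[-1.71,0.7,0],"yaw":0.1},{"dp":[-2.04,0.8,0],"yaw":0.11},{"dp":[-2.33,0.87,0],"yaw":0.12},{"dp":[-2.33,0.87,0],"yaw":0.12},{"dp":[-2.33,0.87,0],"yaw":0.12}]'

```text
time: 15.35
tool_pos: [559.6, 186.5, 103.8]
tcp_rot: [179.9, -0.0, 70.8]
ft_force: [4.7, 0.1, 5.2]
opening: 15.9
```

Call:
step_arm --steps '[{"dp":[-0.12,0.03,0],"yaw":0.01},{"dp":[-0.25,0.06,0],"yaw":0.01},{"dp":[-0.39,0.09,0],"yaw":0.02},{"dp":[-0.55,0.12,0],"yaw":0.03},{"dp":[-0.74,0.15,0],"yaw":0.04},{"dp":[-0.9,0.18,0],"yaw":0.05},{"dp":[-1.0,0.19,0],"yaw":0.06},{"dp":[-1.0,0.19,0],"yaw":0.06},{"dp":[-1.0,0.19,0],"yaw":0.06},{"dp":[-1.0,0.19,0],"yaw":0.06}]'

```text
time: 16.35
tool_pos: [550.4, 188.1, 103.8]
tcp_rot: [179.8, -0.0, 74.2]
ft_force: [7.1, 0.1, 6.0]
opening: 16.1
```

Call:
step_arm --steps '[{"dp":[-0.2,0.02,0],"yaw":0.01},{"dp":[-0.4,0.04,0],"yaw":0.02},{"dp":[-0.6,0.06,0],"yaw":0.03},{"dp":[-0.8,0.07,0],"yaw":0.04},{"dp":[-1.0,0.08,0],"yaw":0.05},{"dp":[-1.2,0.08,0],"yaw":0.06},{"dp":[-1.4,0.08,0],"yaw":0.06},{"dp":[-1.52,0.08,0],"yaw":0.06},{"dp":[-1.52,0.08,0],"yaw":0.06},{"dp":[-1.52,0.08,0],"yaw":0.06}]'

```text
time: 17.35
tool_pos: [534.8, 189.1, 103.7]
tcp_rot: [179.9, -0.0, 77.7]
ft_force: [6.0, -0.5, 5.5]
opening: 16.0
```

Run:
```python
from h import *
o=get_obs();g=grab_frame('side');f=grab_frame('wrist')
print(o['time'],o['tool_pos'],o['ft_force'],o['opening'])
d=o['tool_pos'][:2]-[536.4,89.4];print(np.hypot(*d),np.arctan2(d[1],d[0])-np.radians(35.2))
im=np.zeros((480,800,3),np.uint8);im[:,:400]=f['color'][:,120:520];im[:300,400:]=cv2.resize(g['color'][210:330,240:400],None,fx=2.5,fy=2.5,interpolation=3)
cv2.imwrite('pics/w4.png',im)
```

```text
17.35 [534.81063106 189.09720859 103.74219708] [ 6.0166947  -0.48336287  5.50553871] 15.990461862684858
99.70987661082206 0.9723810400122109
```

View pics/w4.png

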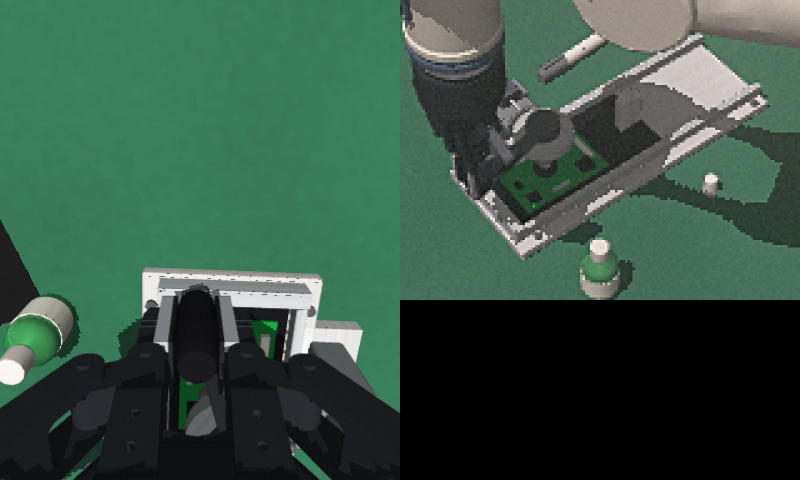

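The knob is held between the pads, the foot is down on the board, and the pallet is at the stop. The lever is at about 0.97 rad and the force fell from 7.1 to 6.0 N, so pin 3 is passed. I'll hand in.

```bash
python3 -c "
from h import *
print(order.job_done())"
```

```text
the job is handed in; nothing more can be done
None
```

The job is handed in: the pallet is home against the end stop, and the lever is held at the third click with the gripper still on the knob. It reported no verdict.

- **Pallet:** I slid it about 97 mm by its tab; the estimate was 96.8 mm. It then stayed put while the push rose from 10 to 20 N, and the side camera shows it flush with the stop.
- **Lever:** I turned it counter-clockwise past three clicks to about 0.97 rad, in the hollow before the fourth pin at 1.10. The knob force was 7.1 N shortly before the third pin and 6.0 N at the end. That fits having passed the pin, though it falls by only about 1 N. The angle comes from the gripper's position around the measured pivot.
- **Time and bystanders:** It took 17.35 s of the 54 s allowed. I touched nothing else on the bench.

**One check disagreed:** after the push, a rough wrist-camera reading put the tab 107 mm behind the pivot, where 105 mm was expected. That is about the 2 mm calibration error, and the contact force and the side view both say the pallet is home.

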